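# Stand the bottles in order of height on the wooden stand

### The job

Clear the bottles from around the fossil block: stand the tall spouted bottle, the squat bottle and the small vial upright in the middle of the three cork mats on the low wooden stand, tallest on the left mat, the squat one in the middle, the vial on the right (left and right as the robot sees them). The lump of rock that lies on the stand has to come off it: leave it on the bench top. Do not tip or drop a bottle, and leave the fossil block, the stone beside it and the toe bone where they are.

Things in the scene. Friction and masses are not known exactly. Their poses are not given: they have to be found in the camera images.
- stand: Low wooden stand fixed to the bench, 115 mm deep (its x, pointing away from the robot) x 250 mm wide (its y, pointing to the robot's left), flat top 45 mm above the bench. Origin: centre of its underside, on the bench. Along the back edge, 50 mm behind its centre, runs a thin brass gallery rail (6 mm thick, its upper side 25 mm above the stand's top). Three round cork mats, 74 mm across, lie practically flush with the top, 82 mm apart in a row along y
- mat_left (a point): centre of the left (+y of the stand) cork mat, on its upper face, 45 mm above the bench; 7 mm nearer the robot than the stand's middle line
- mat_middle (a point): centre of the middle cork mat, on its upper face
- mat_right (a point): centre of the right (-y of the stand) cork mat, on its upper face
- glue_bottle_c (a point): centre (77 mm above its foot) of the tall white bottle with an orange pointed spout: round, 48 mm across, 154 mm tall; straight-sided body up to about 90 mm, shoulder to 116 mm, then a 25 mm wide cap to 125 mm and a 10 mm wide spout. About 0.26 kg (0.18 to 0.37). Starts standing close to the fossil block; the bottles swap places between starts (similar ones at the back of the bench are fixed)
- squat_bottle_c (a point): centre (52.5 mm above its foot) of the squat brown bottle with a black cap: round, 54 mm across, 105 mm tall; straight-sided body up to about 75 mm, then a shoulder and a 28 mm wide cap from 93 mm. About 0.21 kg (0.15 to 0.3). z is its upright axis. Starts standing on the bench close to the fossil block (not the similar one at the back of the bench, which is fixed)
- vial_c (a point): centre (32 mm above its foot) of the small clear specimen vial with a blue cap: round, glass 28 mm across, 64 mm tall, cap 32 mm across over the top 12 mm. About 25 g. z is its upright axis. Starts standing on the bench close to the fossil block (not the similar one at the back of the bench, which is fixed)
- rock_lump_c (a point): centre (10.5 mm above its underside) of the small brown lump of rock that lies on the stand somewhere along the mats: 34 mm (its x) x 36 mm (its y) x 21 mm high, 50 g
- fossil_block: Big rough lump of rock (the fossil block), 203 mm (its x) x 160 mm (its y) x 87 mm high, 2.9 kg, loose. Origin: centre of its underside. It is irregular and stays within this box. Must not be shifted
- stone: Loose stone beside the fossil block, 44 mm (its x) x 60 mm (its y) x 46 mm high; origin: centre of its underside. Must not be shifted
- toe_bone: Small loose toe bone in front of the fossil block, 67 mm (its x) x 82 mm (its y) x 30 mm high; origin: centre of its underside. Must not be shifted
- bench_vice: Bench vice fixed at the bench's front edge, its x away from the robot, y to the robot's left; origin on the bench under its jaws. It fills, in its own frame, x from -100 to +78 mm and y from -52 to +52 mm up to 25 mm high, and y from -35 to +35 mm up to 100 mm high
- drawer_front (a point): middle of the handle, facing the robot, of the half-open middle drawer of a fixed steel drawer cabinet behind the fossil block. The drawer is 295 mm wide along the world y, 84 to 155 mm above the bench, its front 13 mm behind this point; the rest of the cabinet begins 45 mm behind this point, 300 mm wide and 235 mm high

How it is judged:
At the end, for the whole second after the job is handed in: Tall bottle on the left mat, squat bottle on the middle, vial on the right: each upright within 0.1 rad, foot on the stand, axis within 15 mm of the mat centre, released, at rest. Rock lump on the bench. No bottle tipped or dropped; block, stone and bone shifted under 2 cm (horizontal distance between glue_bottle_c and mat_left below 0.015 m and angle between each of glue_bottle_c, squat_bottle_c, vial_c's own z axis and vertical below 0.1 rad and height (world z) of glue_bottle_c between 0.116 and 0.128 m and linear speed of each of glue_bottle, squat_bottle, vial, rock_lump below 0.03 m/s and horizontal distance between squat_bottle_c and mat_middle below 0.015 m and height (world z) of squat_bottle_c between 0.0915 and 0.1035 m and horizontal distance between vial_c and mat_right below 0.015 m and height (world z) of vial_c between 0.071 and 0.083 m and height (world z) of rock_lump_c between 0 and 0.03 m); the robot touches nothing.
It fails at once if a bottle or the vial is tipped (tilted more than about 34 degrees) (angle between any of glue_bottle_c, squat_bottle_c, vial_c's own z axis and vertical above 0.6 rad).
It fails at once if a bottle or the vial is dropped (falls free, faster than 0.6 m/s: about 2 cm) ((linear speed of glue_bottle above 0.6 m/s and contact force between glue_bottle and anything else below 0.02 N) or (linear speed of squat_bottle above 0.6 m/s and contact force between squat_bottle and anything else below 0.02 N) or (linear speed of vial above 0.6 m/s and contact force between vial and anything else below 0.02 N)).
It fails at once if the fossil block, the stone or the toe bone is shifted more than 2 cm (distance of any of fossil_block, stone, toe_bone from where it was at the start of the episode above 0.02 m).
It also fails if it takes over 72 s, if anything falls off the work surface, if the arm or the gripper's body presses on something with over 40 N, if the wrist force passes 120 N, or if a joint passes its speed limit or range.

### The arm

A 6-joint arm with a two-finger parallel gripper is mounted at the origin on a cart in front of the work surface, level with it; the furniture and walls round the work are solid. World frame = base frame: x ahead of the robot, y to its left, z up, the work surface at z = 0. Lengths are in m, angles in rad, forces in N, time in s.
With the tool pointing down it reaches from about 0.2 to 0.875 m from the base axis. Payload 3.4 kg.
Tool frame: the origin (TCP) lies at the very end of the fingers, on their centre line; the grasp point (between the pads) lies 19 mm behind it (pinch_z is the distance from the TCP to the grasp point, in m); z points along the fingers, y is the direction in which the jaws open and shut (so a half turn about z gives the same grasp; the last joint's range is limited). The gripper opens to 94 mm and grips with 3 to 60 N. Pads are 16 mm wide; open, the fingers measure 119 mm over their backs; the gripper's body (75 mm by 177 mm) begins 78 mm behind the grasp point.
Start: joints at [0.983, 0.276, 1.505, -0, 1.361, -0.121], TCP at [0.259, 0.514, 0.205] pointing down, gripper open.
Joint ranges: [-2.89, 2.89], [-0.75, 2.08], [0.22, 2.7], [-1.18, 4.32], [0.11, 2.71], [-2.7, 2.7]. Speed limits (rad/s): [2.57, 2.57, 3.14, 3.14, 3.14, 3.14].

### API

Orientations are given as a unit quaternion [x, y, z, w].
In Python, from bench import state, grab_frame, finish_job, pinch_z gives the robot as it stands.
- The arm moves only by the shell command python3 -m inch 'ROWS' [OPENING] [FORCE]. ROWS is JSON, a list that holds one entry, the list of rows, each a list of 6 numbers: the shift along the tool's x, y, z in m, then the turn, a rotation vector about the tool's x, y, z in degrees. A call has 1 to 5 rows; each row is the pose to reach, as a shift and turn from the pose measured when the call began, along the tool's axes at that moment; what a row does not reach only later rows make up. A row lasts 1/8 s, in which the tool goes at most 62.5 mm and 10.7 degrees, less where a joint would pass 70% of its speed; a pose out of reach is approached as far as the arm can. A call with a gripper value outside its range is refused whole. OPENING is the closure, from 0 (fully open) to 1 (shut), set as the call begins (- or left out, the last holds). The fingers move at their own pace and stop on an object; FORCE is the grip in N (left out, the last holds). Time passes only in rows, so rows that repeat a pose let the fingers close. It gives the time, the measured TCP pose, the force and the opening at its end, in the units of the state.
- state(): the state, without advancing time (a new reading comes with each control period).
- grab_frame(name): name is "scene" or "top"; returns a dict with "img" (480x640x3 uint8, red, green, blue), "K" (3x3 intrinsics, pixels), "dist_coeffs" ([k1, k2, p1, p2, k3] as OpenCV has them; the pictures are not rectified), "R" (3x3) and "t" (3): a world point X has camera coordinates R X + t. Camera axes: x right, y down, z forward; pixel columns grow to the right and rows downward; lengths in m; the calibration is good to about 2 mm. A picture is of the moment at which its call begins. There is no depth.
- finish_job(): hands the job in, once; it reports no verdict.
The state is a dict: "time_s": time; "joints": joint angles; "joint_velocities": joint speeds; "tau": joint torques, N m; "eef_pos": TCP position; "orientation": TCP orientation; "ft_force": force on the tool from outside, world axes, zero at the start; "moment": the same for the moment, N m; "opening": finger opening in m.
Only numpy, scipy, OpenCV 4.12 (cv2) and the standard library are available. Lean on these libraries where they do the work, as an engineer would, in place of code of your own. Each camera call takes 0.05 s, during which the arm holds its last target.

## Working session

There is one attempt and no reset: what is moved stays moved. The work goes in short steps, Python scripts to look and compute and a shell command to move; the robot and the scene stay as the last step left them, time stands still between calls to the robot, and variables do not carry over. Pictures are saved under pics/ and viewed, and the job is handed in when it is done.

```bash
ls; mkdir -p pics
python3 - <<'E'
from bench import state, grab_frame, pinch_z
import cv2
print(state(), pinch_z)
for n in ("scene","top"):
    f=grab_frame(n); cv2.imwrite(f"pics/{n}0.png",f["img"][:,:,::-1]); print(n,f["K"],f["dist_coeffs"],f["R"],f["t"])
E
```

```text
pics
{'time_s': 0.0, 'joints': array([ 9.82994239e-01,  2.76587739e-01,  1.50609258e+00, -1.71803515e-05,
        1.36071323e+00, -1.21040684e-01]), 'joint_velocities': array([-0.00052393, -0.00140716,  0.00129297, -0.00091455,  0.00055407,
        0.00066443]), 'tau': array([ 1.12927701e-03, -4.04604650e+01, -2.37227011e+01,  7.04614073e-02,
        3.46825761e-02, -1.76283811e-04]), 'eef_pos': array([0.25846646, 0.51300662, 0.20462505]), 'orientation': array([ 2.31266046e-01,  9.72890130e-01, -8.47397265e-04, -3.04620586e-04]), 'ft_force': array([-0.66520489,  0.03974208, -0.85579362]), 'moment': array([-0.00860383, -0.01319396,  0.02697085]), 'opening': 0.09413889158107461} 0.0188
scene [[549.7649833    0.         316.68370204]
 [  0.         549.7649833  229.68551857]
 [  0.           0.           1.        ]] [0.00426527 0.         0.         0.         0.        ] [[ 0.6010314  -0.79902929 -0.01770416]
 [-0.59435398 -0.43204526 -0.67829215]
 [ 0.5343263   0.41819742 -0.73457901]] [-0.43137229  0.31818817  0.80284758]
top [[434.5766788    0.         320.37566777]
 [  0.         434.5766788  238.45011978]
 [  0.           0.           1.        ]] [-0.08311778  0.          0.          0.          0.        ] [[ 2.99963166e-04 -9.99913947e-01  1.31151888e-02]
 [-9.83740684e-01 -2.65047633e-03 -1.79575172e-01]
 [ 1.79594480e-01 -1.28480788e-02 -9.83656825e-01]] [-0.14663756  0.52401796  0.86251715]
```

View pics/scene0.png

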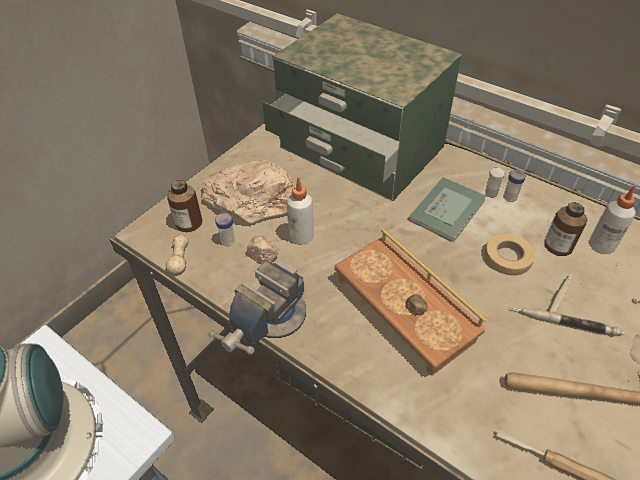

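View pics/top0.png

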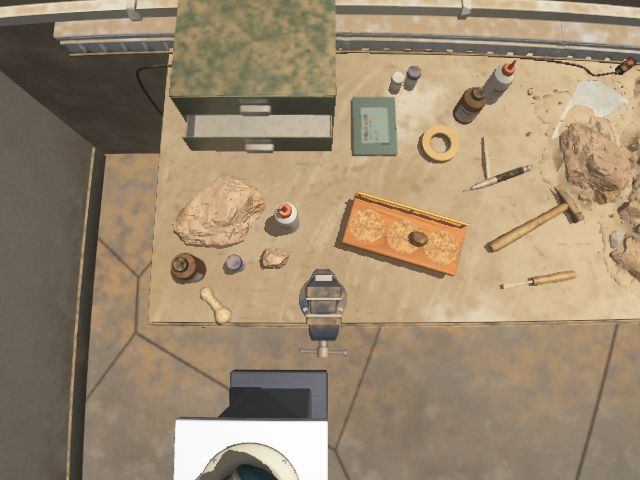

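```bash
cat > h.py <<'E'
import numpy as np, cv2
from bench import state, grab_frame, finish_job
from scipy.spatial.transform import Rotation as Rn
def ray(f,uv):
    p=cv2.undistortPoints(np.array([[uv]],float),f["K"],np.array(f["dist_coeffs"]))[0,0]
    R=np.array(f["R"]);t=np.array(f["t"])
    return -R.T@t, R.T@np.array([p[0],p[1],1.])
def plane(f,uv,z):
    c,d=ray(f,uv); return c+d*(z-c[2])/d[2]
def tri(f1,a,f2,b):
    c1,d1=ray(f1,a);c2,d2=ray(f2,b)
    d1/=np.linalg.norm(d1);d2/=np.linalg.norm(d2)
    s=np.linalg.lstsq(np.stack([d1,-d2],1),c2-c1,rcond=None)[0]
    p,q=c1+s[0]*d1,c2+s[1]*d2
    return (p+q)/2,np.linalg.norm(p-q)
def proj(f,X):
    r,_=cv2.Rodrigues(np.array(f["R"]))
    return cv2.projectPoints(np.atleast_2d(np.array(X,float)),r,np.array(f["t"]),f["K"],np.array(f["dist_coeffs"]))[0][:,0]
E
python3 - <<'E'
import cv2
a=cv2.imread("pics/top0.png"); 
cv2.imwrite("pics/t_l.png",cv2.resize(a[170:330,150:350],None,fx=4,fy=3.75*4/3.75,interpolation=cv2.INTER_CUBIC)[:600])
cv2.imwrite("pics/t_r.png",cv2.resize(a[180:290,330:490],None,fx=5,fy=5,interpolation=cv2.INTER_CUBIC))
b=cv2.imread("pics/scene0.png")
cv2.imwrite("pics/s_l.png",cv2.resize(b[150:290,150:340],None,fx=4,fy=4,interpolation=cv2.INTER_CUBIC))
cv2.imwrite("pics/s_r.png",cv2.resize(b[225:375,325:495],None,fx=4,fy=4,interpolation=cv2.INTER_CUBIC))
E
```

```text
(no output)
```

View pics/t_l.png

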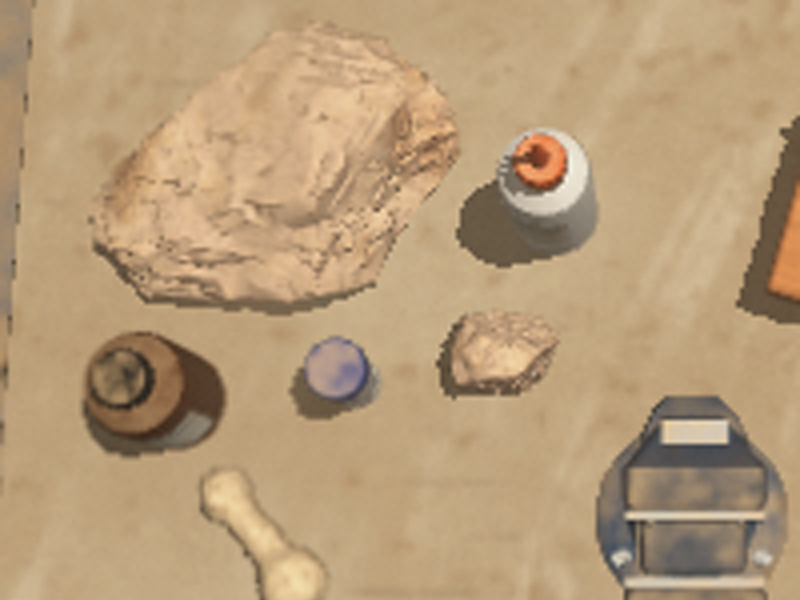

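View pics/t_r.png

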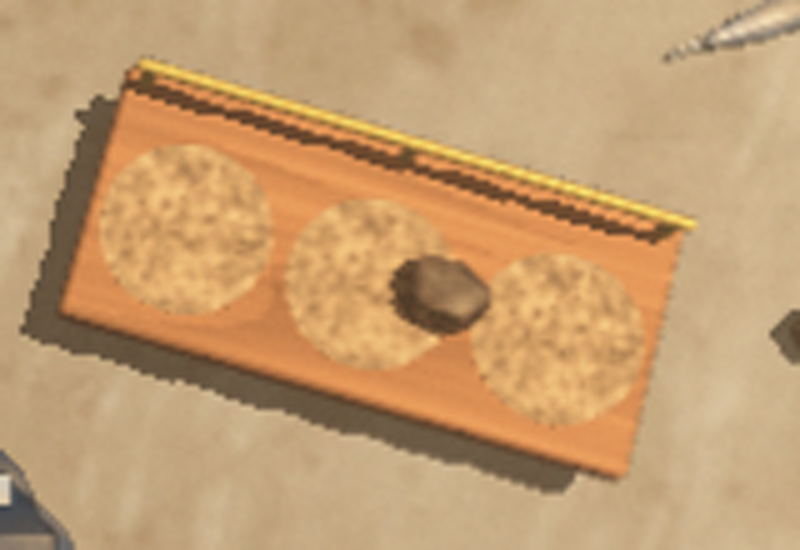

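View pics/s_l.png

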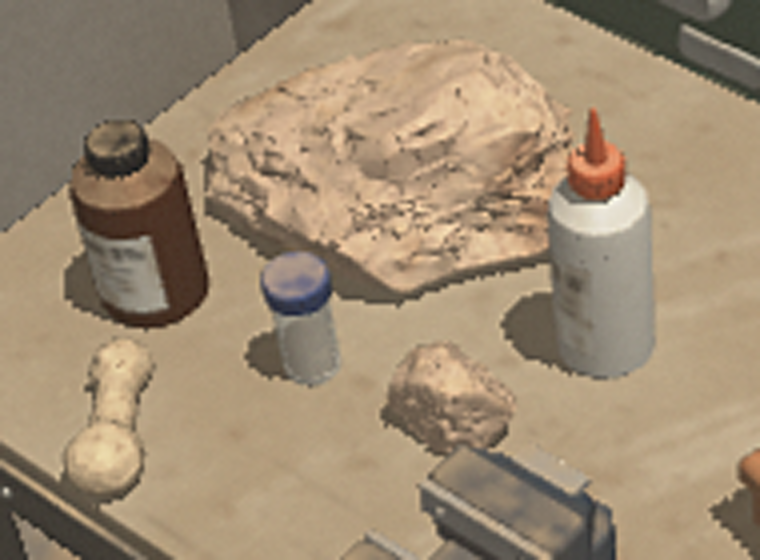

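View pics/s_r.png

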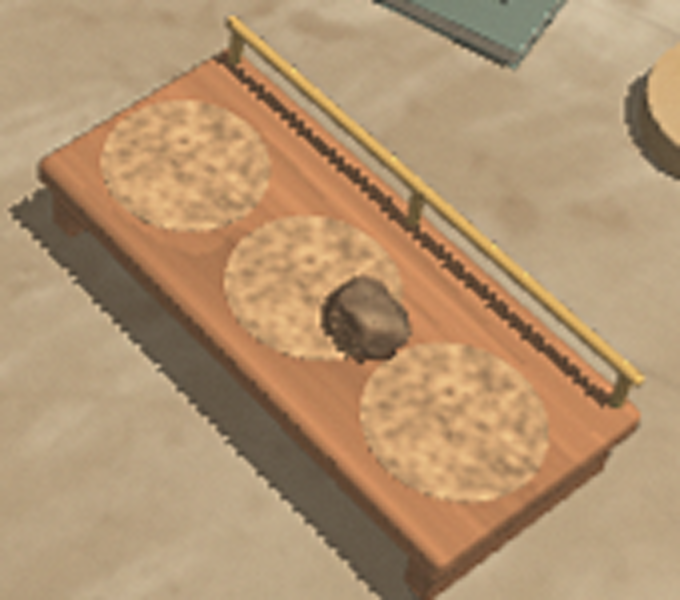

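```bash
cat > meas.py <<'E'
from h import *
T=grab_frame("top");S=grab_frame("scene")
tc=lambda x,y:((x+.5)/4-.5+150,(y+.5)/4-.5+170)
tr=lambda x,y:((x+.5)/5-.5+330,(y+.5)/5-.5+180)
sl=lambda x,y:((x+.5)/4-.5+150,(y+.5)/4-.5+150)
sr=lambda x,y:((x+.5)/4-.5+325,(y+.5)/4-.5+225)
P={"matL":(tr(186,230),sr(185,165),.045),"matM":(tr(370,284),sr(313,288),.045),"matR":(tr(558,339),sr(454,422),.045),
"glue":(tc(540.5,163),sl(597,150),.125),"squat":(tc(120,376),sl(117,136),.105),"vial":(tc(337,369),sl(298,268),.064),"rock":(tr(441,294),sr(366,318),.056),
"stone":(tc(500,352),sl(450,400),.025)}
for k,(a,b,z) in P.items():
    p,e=tri(T,a,S,b); print(k,plane(T,a,z).round(4),plane(S,b,z).round(4),"tri",p.round(4),round(e,4))
E
python3 meas.py
```

```text
matL [ 0.5528 -0.2444  0.045 ] [ 0.5539 -0.2431  0.045 ] tri [ 0.5523 -0.2441  0.0473] 0.0
matM [ 0.5297 -0.3222  0.045 ] [ 0.5301 -0.3222  0.045 ] tri [ 0.5298 -0.3222  0.0453] 0.0003
matR [ 0.5063 -0.4018  0.045 ] [ 0.507  -0.4008  0.045 ] tri [ 0.5059 -0.4012  0.0469] 0.0002
glue [ 0.5654 -0.0757  0.125 ] [ 0.5732 -0.0714  0.125 ] tri [ 0.5641 -0.0774  0.1346] 0.0028
squat [0.4632 0.1297 0.105 ] [0.4655 0.1307 0.105 ] tri [0.4633 0.1285 0.1078] 0.0012
vial [0.4723 0.0309 0.064 ] [0.4782 0.0345 0.064 ] tri [0.4721 0.0286 0.0724] 0.0022
rock [ 0.5235 -0.3497  0.056 ] [ 0.5225 -0.3505  0.056 ] tri [ 0.5238 -0.3501  0.0543] 0.0002
stone [ 0.4867 -0.0486  0.025 ] [ 0.4818 -0.0513  0.025 ] tri [ 0.4869 -0.0473  0.0178] 0.002
```

```bash
cat > ov.py <<'E'
from h import *
import sys
def circ(x,y,z,r): a=np.linspace(0,6.283,60);return np.c_[x+r*np.cos(a),y+r*np.sin(a),a*0+z]
def ov(O,tag,F):
    for n,(x0,y0,w,h) in (("top",(150,170,200,150)),("scene",(150,150,190,140))):
        f=F[n]; k=4
        im=cv2.resize(f["img"][y0:y0+h,x0:x0+w,::-1],None,fx=k,fy=k,interpolation=cv2.INTER_CUBIC)
        for (x,y,z,r) in O:
            p=(proj(f,circ(x,y,z,r))-[x0,y0]+.5)*k-.5
            cv2.polylines(im,[np.round(p*8).astype(np.int32)],True,(0,255,0),1,cv2.LINE_AA,3)
        cv2.imwrite(f"pics/{n}_{tag}.png",im)
E
python3 - <<'E'
from ov import *
F={n:grab_frame(n) for n in("top","scene")}
O=[]
x,y=.567,-.075; O+=[(x,y,0,.024),(x,y,.09,.024),(x,y,.12,.0125)]
x,y=.4637,.1297;O+=[(x,y,0,.027),(x,y,.075,.027),(x,y,.105,.014)]
x,y=.4735,.031;O+=[(x,y,0,.014),(x,y,.064,.016),(x,y,.052,.016)]
ov(O,"ov1",F)
E
```

```text
(no output)
```

View pics/top_ov1.png

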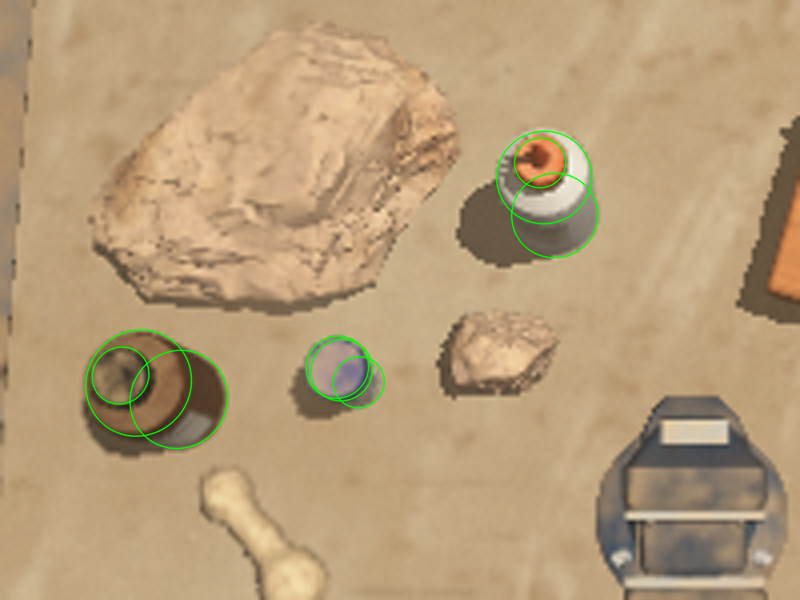

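View pics/scene_ov1.png

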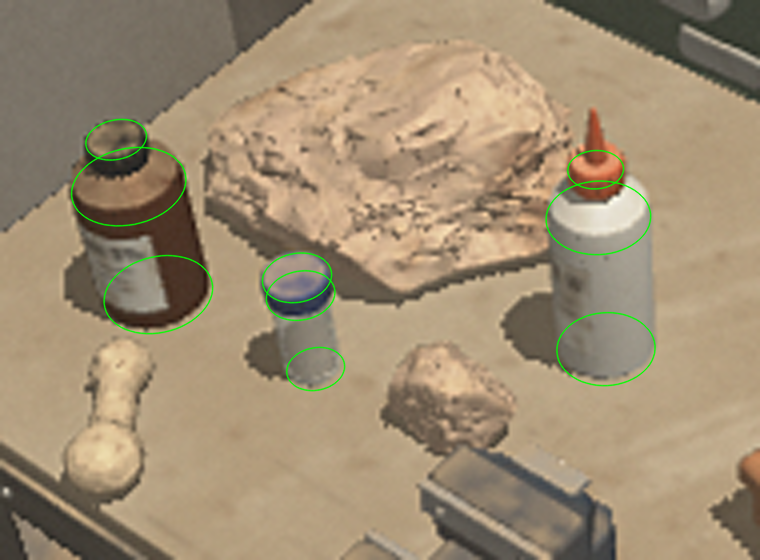

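```bash
cat > plan.py <<'E'
from h import *
import sys
# args: x y z phi(deg) : shift/turn from current pose in tool axes for TCP target, jaw dir phi
def plan(*wps):
    s=state();R=Rn.from_quat(s["orientation"]);p=np.array(s["eef_pos"])
    y=R.as_matrix()[:,1];cur=np.degrees(np.arctan2(y[1],y[0]))
    print("t %.2f pos %s jaw %.1f open %.4f F %s tilt %.2f"%(s["time_s"],p.round(4),cur,s["opening"],np.round(s["ft_force"],1),np.degrees(np.arccos(-R.as_matrix()[2,2]))))
    for (X,Y,Z,phi) in wps:
        d=(phi-cur+90)%180-90; a=np.radians(cur+d)
        ty=np.array([np.cos(a),np.sin(a),0]);tz=np.array([0,0,-1.]);tx=np.cross(ty,tz)
        rv=(R.inv()*Rn.from_matrix(np.stack([tx,ty,tz],1))).as_rotvec(degrees=True)
        sh=R.inv().apply(np.array([X,Y,Z])-p)
        print([round(float(v),4) for v in sh]+[round(float(v),1) for v in rv])
if __name__=="__main__":
    v=list(map(float,sys.argv[1:])); plan(*[v[i:i+4] for i in range(0,len(v),4)])
E
python3 plan.py .569 -.0745 .215 -16.45
```

```text
t 0.30 pos [0.2587 0.5134 0.2052] jaw 63.3 open 0.0939 F [-0.5 -0.7 -0.4] tilt 0.03
[-0.5417, -0.3853, -0.0096, -0.0, 0.0, 79.7]
```

```bash
python3 -m inch '[[[-0.54,-0.385,-0.01,0,0,80],[-0.54,-0.385,-0.01,0,0,80],[-0.54,-0.385,-0.01,0,0,80],[-0.54,-0.385,-0.01,0,0,80],[-0.54,-0.385,-0.01,0,0,80]]]' 0; python3 plan.py .569 -.0745 .215 -16.45
```

```text
time_s: 0.92
eef_pos: [0.405, 0.2353, 0.2104]
orientation: [0.648, 0.762, 0.0, 0.0]
ft_force: [1.4, 0.3, 0.3]
opening: 0.094
t 0.93 pos [0.405  0.2353 0.2104] jaw 9.2 open 0.0940 F [1.4 0.3 0.3] tilt 0.05
[-0.332, 0.1123, -0.0045, 0.0, -0.0, 25.7]
```

```bash
python3 -m inch '[[[-0.332,0.112,-0.005,0,0,25.7],[-0.332,0.112,-0.005,0,0,25.7],[-0.332,0.112,-0.005,0,0,25.7],[-0.332,0.112,-0.005,0,0,25.7],[-0.332,0.112,-0.005,0,0,25.7]]]'; python3 plan.py .569 -.0745 .215 -16.45
```

```text
time_s: 1.55
eef_pos: [0.5509, -0.0413, 0.2151]
orientation: [0.801, 0.598, 0.001, 0.0]
ft_force: [0.5, -0.2, -0.3]
opening: 0.094
t 1.55 pos [ 0.5509 -0.0413  0.2151] jaw -16.5 open 0.0940 F [ 0.5 -0.2 -0.3] tilt 0.08
[-0.0267, 0.0268, 0.0001, 0.1, -0.0, -0.1]
```

```bash
python3 -m inch '[[[-0.03,0.012,0,0,0,0],[-0.038,0.014,0,0,0,0]]]'; python3 plan.py .569 -.0745 .062 -16.45
python3 - <<'E'
from ov import *
F={n:grab_frame(n) for n in("top","scene")}
for n in F: cv2.imwrite(f"pics/{n}_1.png",F[n]["img"][:,:,::-1])
E
```

```text
time_s: 1.8
eef_pos: [0.5537, -0.0837, 0.2146]
orientation: [0.802, 0.597, 0.0, 0.0]
ft_force: [-0.2, 0.8, -0.8]
opening: 0.0943
t 1.80 pos [ 0.5537 -0.0837  0.2146] jaw -16.7 open 0.0943 F [-0.2  0.8 -0.8] tilt 0.05
[0.0131, 0.0119, 0.1526, 0.0, -0.0, -0.2]
```

```bash
python3 -m inch '[[[0.013,0.012,0,0,0,0],[0.013,0.012,0,0,0,0],[0.013,0.012,0,0,0,0]]]'; python3 plan.py .569 -.0745 .062 -16.45;  python3 - <<'E'
from ov import *
F={n:grab_frame(n) for n in("top","scene")}
for n in F: cv2.imwrite(f"pics/{n}_2.png",F[n]["img"][:,:,::-1])
E
```

```text
time_s: 2.28
eef_pos: [0.5683, -0.0715, 0.2149]
orientation: [0.801, 0.599, 0.001, -0.0]
ft_force: [-0.5, 0.6, -1.0]
opening: 0.0937
t 2.27 pos [ 0.5683 -0.0715  0.2149] jaw -16.5 open 0.0937 F [-0.5  0.6 -1. ] tilt 0.07
[-0.0029, 0.0015, 0.1529, 0.0, -0.1, -0.0]
```

View pics/scene_2.png

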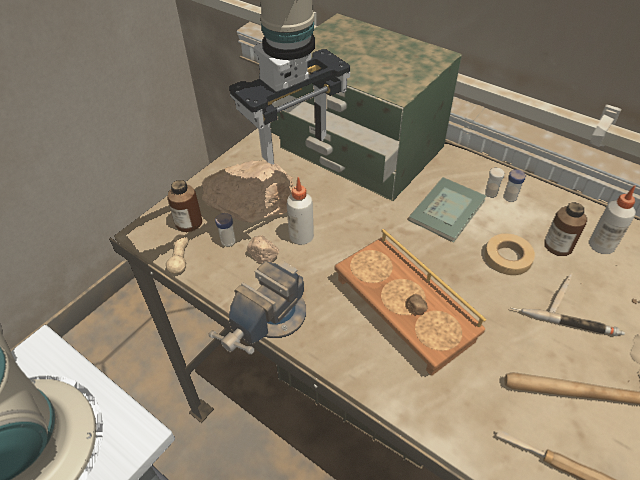

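View pics/top_2.png

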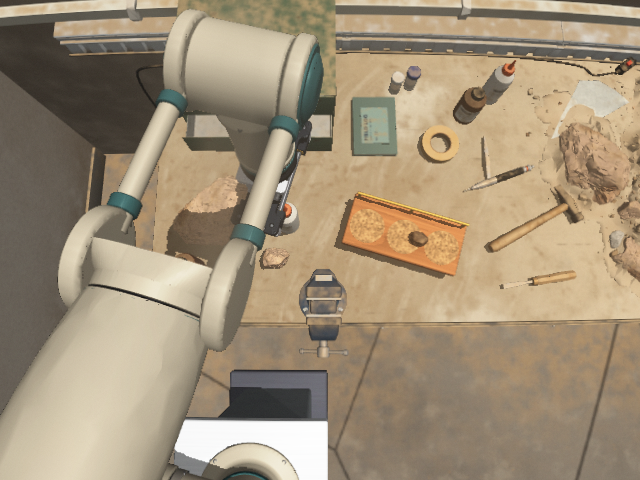

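Run:
```python
from h import *
s=state();p=s["eef_pos"]; y=Rn.from_quat(s["orientation"]).as_matrix()[:,1]
for n in("top","scene"):
    f=grab_frame(n); print(n,proj(f,[p,p+.047*y,p-.047*y,p+.06*y,p-.06*y]).round(0).tolist())
a=cv2.imread("pics/scene_2.png"); cv2.imwrite("pics/z1.png",cv2.resize(a[60:260,200:400],None,fx=3,fy=3))
```

```text
top [[279.0, 196.0], [287.0, 172.0], [271.0, 222.0], [289.0, 165.0], [269.0, 229.0]]
scene [[295.0, 149.0], [318.0, 139.0], [272.0, 161.0], [324.0, 136.0], [265.0, 164.0]]
```

View pics/z1.png

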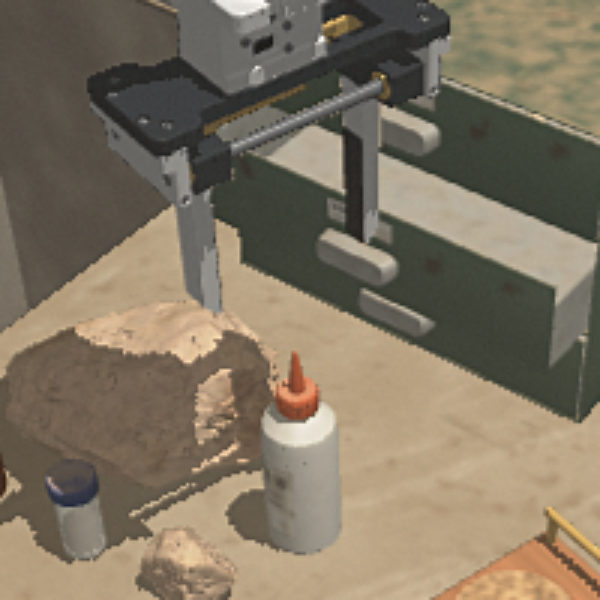

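```bash
python3 -m inch '[[[-0.003,0.0015,0.02,0,0,0],[-0.003,0.0015,0.06,0,0,0],[-0.003,0.0015,0.1,0,0,0],[-0.003,0.0015,0.14,0,0,0],[-0.003,0.0015,0.153,0,0,0]]]'; python3 plan.py .569 -.0745 .062 -16.45;  python3 - <<'E'
from ov import *
f=grab_frame("scene")
print(plane(grab_frame("top"),(259,147),.12))
cv2.imwrite("pics/z2.png",cv2.resize(f["img"][60:260,200:400,::-1],None,fx=3,fy=3))
E
```

```text
time_s: 3.1
eef_pos: [0.5669, -0.0753, 0.0598]
orientation: [0.802, 0.598, -0.001, -0.002]
ft_force: [-0.2, 0.2, 1.1]
opening: 0.0942
t 3.10 pos [ 0.5669 -0.0753  0.0598] jaw -16.6 open 0.0942 F [-0.2  0.2  1.1] tilt 0.25
[0.0014, 0.0018, -0.0022, -0.2, -0.1, -0.1]
[ 0.69796748 -0.02130396  0.12      ]
```

View pics/z2.png

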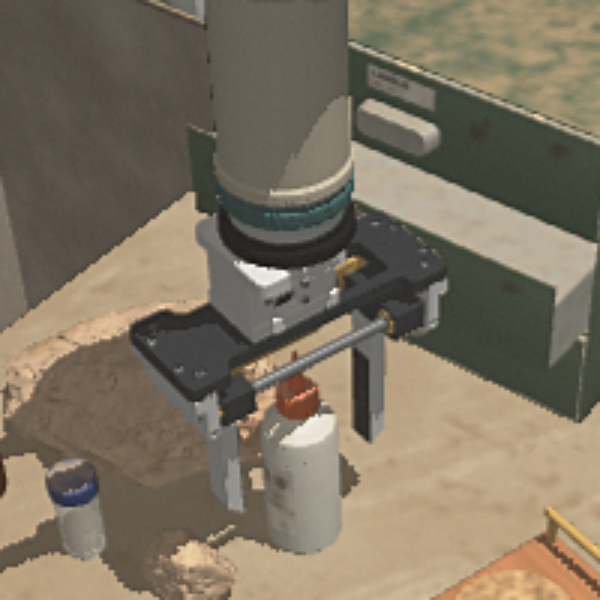

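```bash
python3 -m inch '[[[0.001,0.002,-0.003,0,0,0],[0.001,0.002,-0.003,0,0,0],[0.001,0.002,-0.003,0,0,0],[0.001,0.002,-0.003,0,0,0],[0.001,0.002,-0.003,0,0,0]]]' 1 25; python3 plan.py .569 -.0745 .062 -16.45
```

```text
time_s: 3.82
eef_pos: [0.57, -0.0751, 0.0642]
orientation: [0.802, 0.598, -0.0, -0.001]
ft_force: [-0.5, 1.0, 1.0]
opening: 0.0478
t 3.83 pos [ 0.57   -0.0751  0.0642] jaw -16.6 open 0.0478 F [-0.5  1.   1. ] tilt 0.15
[0.0003, -0.0011, 0.0022, -0.1, -0.1, -0.1]
```

```bash
python3 -m inch '[[[0,0,-0.01,0,0,0],[0,0,-0.03,0,0,0],[0,0,-0.055,0,0,0],[0,0,-0.08,0,0,0],[0,0,-0.09,0,0,0]]]'; python3 plan.py .553 -.244 .154 -16.45;python3 - <<'E'
from ov import *
f=grab_frame("scene")
cv2.imwrite("pics/z3.png",cv2.resize(f["img"][60:260,200:400,::-1],None,fx=3,fy=3))
E
```

```text
time_s: 4.45
eef_pos: [0.5709, -0.0754, 0.1557]
orientation: [0.802, 0.598, 0.0, -0.0]
ft_force: [-0.4, 0.2, -3.4]
opening: 0.0465
t 4.45 pos [ 0.5709 -0.0754  0.1557] jaw -16.6 open 0.0465 F [-0.4  0.2 -3.4] tilt 0.07
[-0.1667, 0.031, 0.0015, -0.0, -0.1, -0.1]
```

View pics/z3.png

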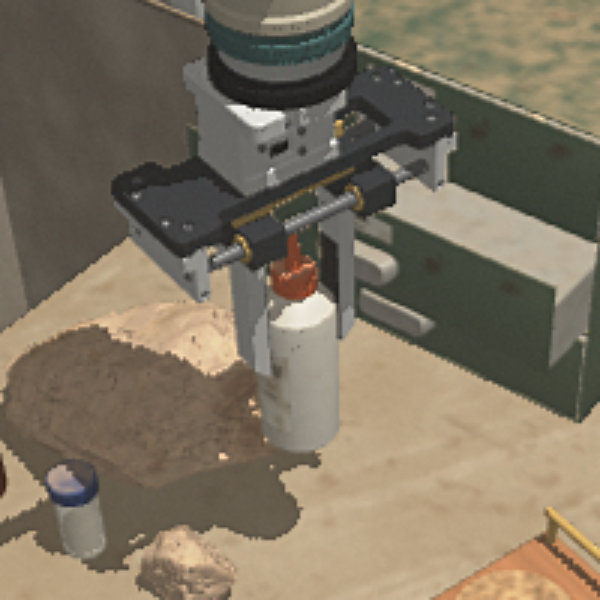

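```bash
python3 -m inch '[[[-0.03,0.006,0,0,0,0],[-0.075,0.014,0,0,0,0],[-0.12,0.022,0,0,0,0],[-0.15,0.028,0,0,0,0],[-0.1665,0.031,0.0015,0,0,0]]]'; python3 plan.py .553 -.244 .110 -16.45;python3 - <<'E'
from ov import *
f=grab_frame("scene")
cv2.imwrite("pics/z4.png",cv2.resize(f["img"][150:350,290:490,::-1],None,fx=3,fy=3))
E
```

```text
time_s: 5.12
eef_pos: [0.5525, -0.2451, 0.1534]
orientation: [0.802, 0.597, 0.0, -0.001]
ft_force: [0.2, 0.2, -3.6]
opening: 0.047
t 5.12 pos [ 0.5525 -0.2451  0.1534] jaw -16.7 open 0.0470 F [ 0.2  0.2 -3.6] tilt 0.11
[0.0012, 0.0002, 0.0434, -0.1, -0.1, -0.2]
```

View pics/z4.png

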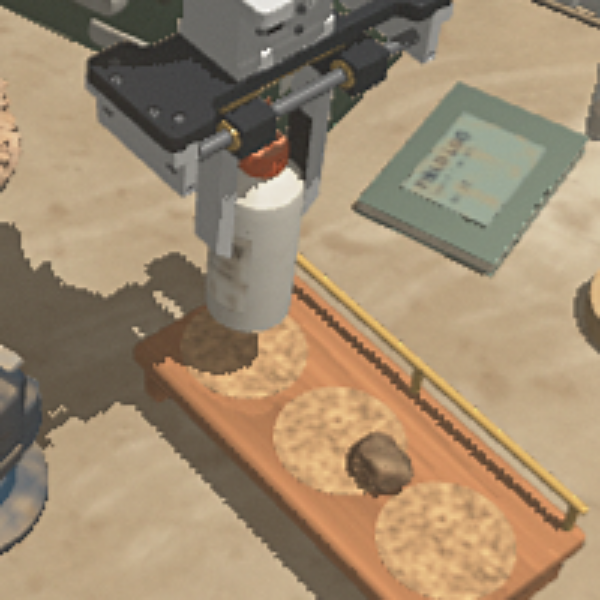

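Lower gently.

```bash
python3 -m inch '[[[0.001,0,0.01,0,0,0],[0.001,0,0.023,0,0,0],[0.001,0,0.033,0,0,0],[0.001,0,0.039,0,0,0],[0.001,0,0.041,0,0,0]]]'; python3 plan.py .553 -.244 .109 -16.45
```

```text
time_s: 5.8
eef_pos: [0.5526, -0.2454, 0.1117]
orientation: [0.802, 0.597, -0.001, -0.001]
ft_force: [-0.4, 0.2, -3.4]
opening: 0.0467
t 5.80 pos [ 0.5526 -0.2454  0.1117] jaw -16.7 open 0.0467 F [-0.4  0.2 -3.4] tilt 0.08
[0.0015, -0.0, 0.0027, -0.1, 0.0, -0.2]
```

```bash
python3 -m inch '[[[0.001,0,0.001,0,0,0],[0.001,0,0.002,0,0,0],[0.001,0,0.002,0,0,0]]]'; python3 plan.py .553 -.244 .109 -16.45
```

```text
time_s: 6.18
eef_pos: [0.553, -0.2445, 0.1099]
orientation: [0.802, 0.597, -0.0, -0.0]
ft_force: [-0.6, 0.2, -2.7]
opening: 0.0469
t 6.17 pos [ 0.553  -0.2445  0.1099] jaw -16.6 open 0.0469 F [-0.6  0.2 -2.7] tilt 0.07
[0.0005, -0.0001, 0.0009, -0.1, 0.0, -0.2]
```

```bash
python3 -m inch '[[[0,0,0.001,0,0,0],[0,0,0.002,0,0,0],[0,0,0.002,0,0,0]]]'; python3 plan.py .553 -.244 .109 -16.45
```

```text
time_s: 6.55
eef_pos: [0.5531, -0.2447, 0.1091]
orientation: [0.802, 0.597, -0.0, 0.0]
ft_force: [-1.6, 1.8, 5.4]
opening: 0.0469
t 6.55 pos [ 0.5531 -0.2447  0.1091] jaw -16.6 open 0.0469 F [-1.6  1.8  5.4] tilt 0.04
[0.0006, -0.0003, 0.0001, -0.0, 0.0, -0.2]
```

```bash
python3 -m inch '[[[0,0,0,0,0,0],[0,0,0,0,0,0],[0,0,0,0,0,0],[0,0,0,0,0,0]]]' 0
python3 - <<'E'
from ov import *
f=grab_frame("scene")
cv2.imwrite("pics/z5.png",cv2.resize(f["img"][150:350,290:490,::-1],None,fx=3,fy=3))
E
python3 plan.py .553 -.244 .22 -16.45 .5235 -.350 .22 -16.45
```

```text
time_s: 7.05
eef_pos: [0.5532, -0.2447, 0.1089]
orientation: [0.802, 0.597, -0.0, 0.0]
ft_force: [-0.4, 0.2, 0.0]
opening: 0.0836
t 7.10 pos [ 0.5532 -0.2447  0.1089] jaw -16.6 open 0.0878 F [-1.1 -0.   0.1] tilt 0.04
[0.0005, -0.0004, -0.1111, -0.0, 0.0, -0.2]
[-0.1095, 0.0017, -0.111, -0.0, 0.0, -0.2]
```

View pics/z5.png

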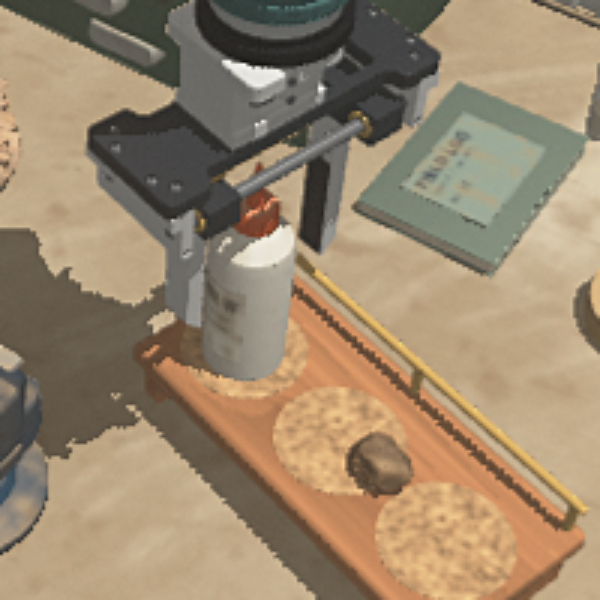

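```bash
python3 -m inch '[[[0,0,-0.02,0,0,0],[0,0,-0.06,0,0,0],[0,0,-0.1,0,0,0],[0,0,-0.115,0,0,0]]]'; python3 plan.py .5235 -.350 .15 -16.45
python3 - <<'E'
from ov import *
f=grab_frame("top")
print(plane(f,(400,322),0)); print(proj(f,[[.42,-.32,0],[.40,-.34,0],[.62,-.36,0]]))
cv2.imwrite("pics/top6.png",f["img"][:,:,::-1])
E
```

```text
time_s: 7.6
eef_pos: [0.5543, -0.2452, 0.2264]
orientation: [0.802, 0.597, 0.001, 0.002]
ft_force: [0.5, -0.1, -0.9]
opening: 0.0942
t 7.60 pos [ 0.5543 -0.2452  0.2264] jaw -16.6 open 0.0942 F [ 0.5 -0.1 -0.9] tilt 0.25
[-0.1091, 0.0002, 0.0766, 0.2, 0.1, -0.2]
[ 0.35077651 -0.3178999   0.        ]
[[400.07514939 289.77025235]
 [409.47168728 298.97770367]
 [414.77033568 200.89556596]]
```

View pics/top6.png

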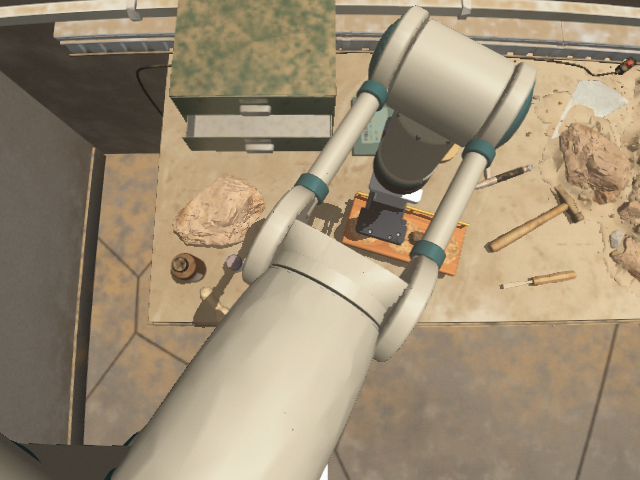

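```bash
python3 -m inch '[[[-0.04,0,0,0,0,0],[-0.09,0,0,0,0,0],[-0.109,0,0.02,0,0,0],[-0.109,0,0.06,0,0,0],[-0.109,0,0.077,0,0,0]]]' 0.36; python3 plan.py .5235 -.350 .050 -16.45;python3 - <<'E'
from ov import *
f=grab_frame("scene")
cv2.imwrite("pics/z7.png",cv2.resize(f["img"][180:380,310:510,::-1],None,fx=3,fy=3))
E
```

```text
time_s: 8.28
eef_pos: [0.5216, -0.3488, 0.1463]
orientation: [0.802, 0.597, -0.0, -0.001]
ft_force: [0.7, -0.6, -0.4]
opening: 0.0602
t 8.28 pos [ 0.5216 -0.3488  0.1463] jaw -16.7 open 0.0602 F [ 0.7 -0.6 -0.4] tilt 0.08
[-0.0007, 0.0023, 0.0963, -0.1, -0.0, -0.2]
```

View pics/z7.png

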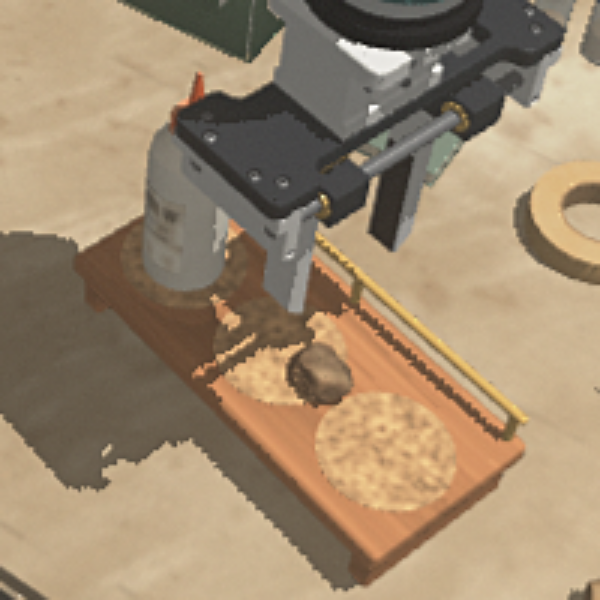

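```bash
python3 -m inch '[[[0,0.002,0.03,0,0,0],[0,0.002,0.06,0,0,0],[0,0.002,0.085,0,0,0],[0,0.002,0.096,0,0,0],[0,0.002,0.096,0,0,0]]]'; python3 plan.py .5235 -.350 .050 -16.45
```

```text
time_s: 8.95
eef_pos: [0.5231, -0.3483, 0.049]
orientation: [0.802, 0.597, -0.0, -0.002]
ft_force: [0.5, -0.3, 0.2]
opening: 0.0602
t 8.95 pos [ 0.5231 -0.3483  0.049 ] jaw -16.6 open 0.0602 F [ 0.5 -0.3  0.2] tilt 0.23
[-0.0015, 0.0009, -0.001, -0.2, -0.1, -0.2]
```

```bash
python3 -m inch '[[[0,0,0,0,0,0],[0,0,0,0,0,0],[0,0,0,0,0,0],[0,0,0,0,0,0]]]' 1 20; python3 plan.py .5235 -.350 .16 -16.45  .418 -.345 .16 -16.45
```

```text
time_s: 9.45
eef_pos: [0.5236, -0.3487, 0.0498]
orientation: [0.802, 0.597, -0.0, -0.001]
ft_force: [-0.2, 0.3, 3.3]
opening: 0.0296
t 9.45 pos [ 0.5236 -0.3487  0.0498] jaw -16.6 open 0.0296 F [-0.2  0.3  3.3] tilt 0.13
[-0.0011, 0.0001, -0.1102, -0.1, -0.1, -0.2]
[-0.0265, -0.1024, -0.1101, -0.1, -0.1, -0.2]
```

```bash
python3 -m inch '[[[0,0,-0.03,0,0,0],[0,0,-0.06,0,0,0],[-0.01,-0.04,-0.06,0,0,0],[-0.02,-0.08,-0.06,0,0,0],[-0.0265,-0.102,-0.06,0,0,0]]]'; python3 plan.py .418 -.345 .006 -16.45;python3 - <<'E'
from ov import *
f=grab_frame("scene")
cv2.imwrite("pics/z8.png",cv2.resize(f["img"][200:400,310:510,::-1],None,fx=3,fy=3))
E
```

```text
time_s: 10.07
eef_pos: [0.4161, -0.3442, 0.1099]
orientation: [0.802, 0.597, -0.0, -0.002]
ft_force: [-0.0, -0.6, -1.1]
opening: 0.0296
t 10.07 pos [ 0.4161 -0.3442  0.1099] jaw -16.7 open 0.0296 F [-0.  -0.6 -1.1] tilt 0.22
[-0.0004, 0.0024, 0.1039, -0.2, -0.1, -0.2]
```

View pics/z8.png

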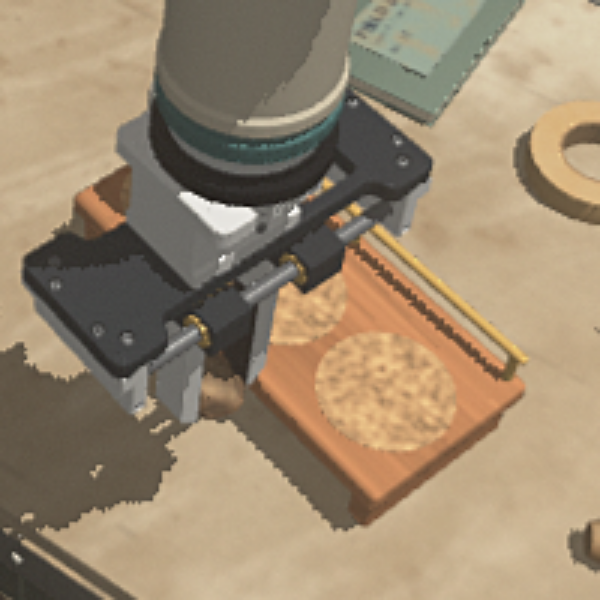

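```bash
python3 -m inch '[[[0,0,0.03,0,0,0],[0,0,0.06,0,0,0],[0,0,0.085,0,0,0],[0,0,0.1,0,0,0],[0,0,0.102,0,0,0]]]'; python3 plan.py .418 -.345 .006 -16.45
```

```text
time_s: 10.75
eef_pos: [0.413, -0.343, 0.007]
orientation: [0.802, 0.597, -0.001, -0.004]
ft_force: [0.3, 0.1, -0.8]
opening: 0.0294
t 10.75 pos [ 0.413 -0.343  0.007] jaw -16.7 open 0.0294 F [ 0.3  0.1 -0.8] tilt 0.47
[-0.0005, 0.0053, 0.001, -0.4, -0.1, -0.2]
```

```bash
python3 -m inch '[[[0,0,0,0,0,0],[0,0,0,0,0,0],[0,0,-0.02,0,0,0],[0,0,-0.08,0,0,0],[0,0,-0.14,0,0,0]]]' 0.5; python3 plan.py .418 -.345 .22 -16.45 .465 .1305 .22 -90;python3 - <<'E'
from ov import *
f=grab_frame("scene")
cv2.imwrite("pics/z9.png",cv2.resize(f["img"][200:400,310:510,::-1],None,fx=3,fy=3))
E
```

```text
time_s: 11.38
eef_pos: [0.4139, -0.3436, 0.1491]
orientation: [0.802, 0.597, -0.001, -0.004]
ft_force: [0.1, -0.4, -1.1]
opening: 0.0471
t 11.38 pos [ 0.4139 -0.3436  0.1491] jaw -16.7 open 0.0471 F [ 0.1 -0.4 -1.1] tilt 0.45
[0.0, 0.0038, -0.071, -0.4, -0.1, -0.2]
[0.469, -0.0877, -0.0692, -0.5, 0.2, 73.3]
```

View pics/z9.png

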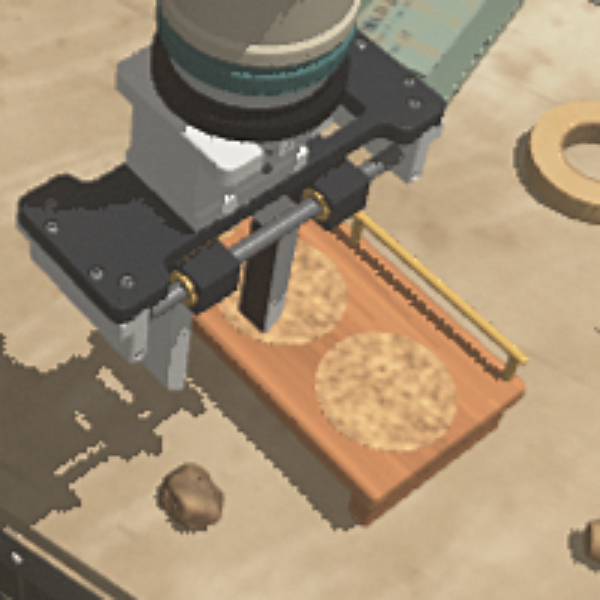

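```bash
python3 -m inch '[[[0.02,0,-0.05,-0.4,0,5],[0.469,-0.088,-0.07,-0.5,0,73.3],[0.469,-0.088,-0.07,-0.5,0,73.3],[0.469,-0.088,-0.07,-0.5,0,73.3],[0.469,-0.088,-0.07,-0.5,0,73.3]]]' 0; python3 plan.py .465 .1305 .22 -90
```

```text
time_s: 12.05
eef_pos: [0.4464, -0.1011, 0.2165]
orientation: [0.968, 0.251, 0.005, 0.008]
ft_force: [0.9, 0.8, -0.1]
opening: 0.0926
t 12.05 pos [ 0.4464 -0.1011  0.2165] jaw -60.9 open 0.0926 F [ 0.9  0.8 -0.1] tilt 1.03
[0.1289, -0.1932, -0.0062, 0.9, -0.5, 29.1]
```

```bash
python3 -m inch '[[[0.129,-0.193,-0.006,0.9,-0.5,29.1],[0.129,-0.193,-0.006,0.9,-0.5,29.1],[0.129,-0.193,-0.006,0.9,-0.5,29.1],[0.129,-0.193,-0.006,0.9,-0.5,29.1],[0.129,-0.193,-0.006,0.9,-0.5,29.1]]]'; python3 plan.py .465 .1305 .036 -90
```

```text
time_s: 12.68
eef_pos: [0.4652, 0.1337, 0.2205]
orientation: [1.0, 0.002, 0.001, -0.001]
ft_force: [-0.9, -0.2, -0.4]
opening: 0.094
t 12.68 pos [0.4652 0.1337 0.2205] jaw -89.7 open 0.0940 F [-0.9 -0.2 -0.4] tilt 0.15
[-0.0006, 0.0035, 0.1845, -0.1, -0.1, 0.3]
```

```bash
python3 -m inch '[[[0,0.0015,0.03,0,0,0],[0,0.003,0.07,0,0,0],[0,0.003,0.09,0,0,0]]]' 0.1; python3 plan.py .465 .1305 .036 -90
python3 - <<'E'
from ov import *
f=grab_frame("scene")
cv2.imwrite("pics/z10.png",cv2.resize(f["img"][120:300,120:320,::-1],None,fx=3,fy=3))
E
```

```text
time_s: 13.05
eef_pos: [0.4642, 0.1297, 0.129]
orientation: [1.0, 0.002, 0.0, -0.0]
ft_force: [0.7, 0.7, 0.2]
opening: 0.0848
t 13.05 pos [0.4642 0.1297 0.129 ] jaw -89.7 open 0.0848 F [0.7 0.7 0.2] tilt 0.03
[0.0008, -0.0008, 0.093, -0.0, -0.0, 0.3]
```

View pics/z10.png

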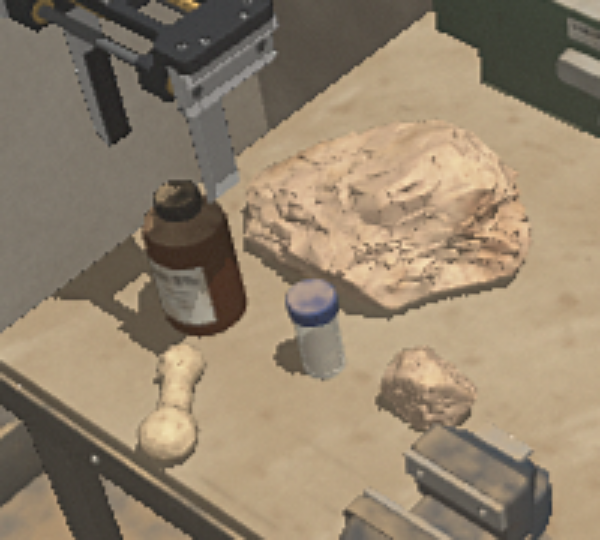

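```bash
python3 -m inch '[[[0,0,0.02,0,0,0],[0,0,0.045,0,0,0],[0,0,0.07,0,0,0],[0,0,0.088,0,0,0],[0,0,0.092,0,0,0]]]'; python3 plan.py .465 .1305 .036 -90
python3 - <<'E'
from ov import *
f=grab_frame("scene")
cv2.imwrite("pics/z11.png",cv2.resize(f["img"][120:300,120:320,::-1],None,fx=3,fy=3))
E
```

```text
time_s: 13.72
eef_pos: [0.4624, 0.1286, 0.035]
orientation: [1.0, 0.002, -0.002, 0.0]
ft_force: [-0.7, 0.1, 0.3]
opening: 0.0842
t 13.72 pos [0.4624 0.1286 0.035 ] jaw -89.8 open 0.0842 F [-0.7  0.1  0.3] tilt 0.25
[0.0027, -0.0019, -0.001, 0.0, 0.3, 0.2]
```

View pics/z11.png

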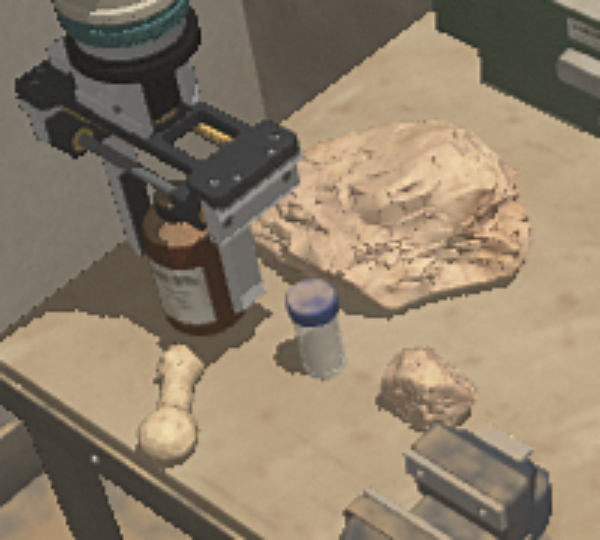

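```bash
python3 -m inch '[[[0.0025,-0.002,0,0,0.3,0],[0.0025,-0.002,0,0,0.3,0],[0.0025,-0.002,0,0,0.3,0],[0.0025,-0.002,0,0,0.3,0],[0.0025,-0.002,0,0,0.3,0]]]' 1 25; python3 plan.py .465 .1305 .036 -90
```

```text
time_s: 14.4
eef_pos: [0.4654, 0.1308, 0.0355]
orientation: [1.0, 0.002, 0.001, 0.0]
ft_force: [-0.3, 0.6, 3.8]
opening: 0.0529
t 14.40 pos [0.4654 0.1308 0.0355] jaw -89.8 open 0.0529 F [-0.3  0.6  3.8] tilt 0.12
[-0.0004, 0.0003, -0.0005, 0.0, -0.1, 0.2]
```

```bash
python3 -m inch '[[[0,0,-0.01,0,0,0],[0,0,-0.035,0,0,0],[0,0,-0.07,0,0,0],[0,0,-0.105,0,0,0],[0,0,-0.125,0,0,0]]]'; python3 plan.py .434 -.294 .16 -16.45;python3 - <<'E'
from ov import *
f=grab_frame("scene")
cv2.imwrite("pics/z12.png",cv2.resize(f["img"][80:280,120:320,::-1],None,fx=3,fy=3))
E
```

```text
time_s: 15.02
eef_pos: [0.4654, 0.131, 0.1624]
orientation: [1.0, 0.002, 0.002, 0.0]
ft_force: [-0.2, -0.2, -2.4]
opening: 0.0527
t 15.03 pos [0.4654 0.131  0.1624] jaw -89.8 open 0.0527 F [-0.2 -0.2 -2.4] tilt 0.22
[-0.0331, 0.4249, 0.0022, 0.1, -0.2, -73.3]
```

View pics/z12.png

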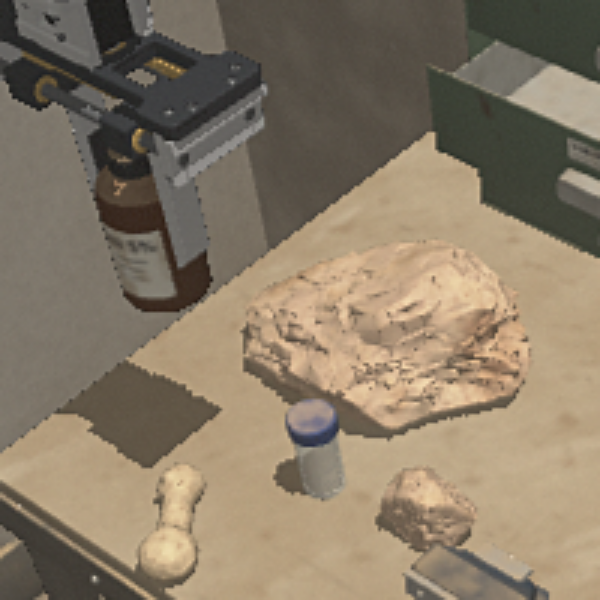

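Good. Carry round the front at moderate speed.

```bash
python3 -m inch '[[[0,0.02,0,0,0,-8],[-0.005,0.06,0,0,0,-18],[-0.01,0.105,0,0,0,-28],[-0.014,0.15,0,0,0,-38],[-0.018,0.19,0,0,0,-48]]]'; python3 plan.py .434 -.294 .16 -16.45
```

```text
time_s: 15.7
eef_pos: [0.4486, -0.0601, 0.1635]
orientation: [0.912, 0.411, 0.003, 0.001]
ft_force: [-0.0, -0.7, -3.2]
opening: 0.0528
t 15.70 pos [ 0.4486 -0.0601  0.1635] jaw -41.4 open 0.0528 F [-0.  -0.7 -3.2] tilt 0.38
[-0.185, 0.1438, 0.0032, 0.3, -0.2, -25.0]
```

```bash
python3 -m inch '[[[-0.037,0.029,0,0.3,-0.2,-6],[-0.08,0.062,0.002,0.3,-0.2,-13],[-0.125,0.097,0.003,0.3,-0.2,-20],[-0.16,0.125,0.003,0.3,-0.2,-25],[-0.185,0.144,0.003,0.3,-0.2,-25]]]'; python3 plan.py .530 -.322 .14 -16.45
```

```text
time_s: 16.32
eef_pos: [0.4334, -0.2958, 0.1593]
orientation: [0.801, 0.598, 0.0, -0.001]
ft_force: [1.0, 0.0, -2.8]
opening: 0.0528
t 16.32 pos [ 0.4334 -0.2958  0.1593] jaw -16.5 open 0.0528 F [ 1.   0.  -2.8] tilt 0.08
[0.0024, 0.1001, 0.0191, -0.1, -0.1, -0.1]
```

```bash
python3 -m inch '[[[0,0.015,0,0,0,0],[0.001,0.045,0,0,0,0],[0.002,0.075,0.005,0,0,0],[0.002,0.095,0.012,0,0,0],[0.002,0.1,0.019,0,0,0]]]'; python3 plan.py .530 -.322 .0805 -16.45;python3 - <<'E'
from ov import *
f=grab_frame("scene")
cv2.imwrite("pics/z13.png",cv2.resize(f["img"][180:380,310:510,::-1],None,fx=3,fy=3))
E
```

```text
time_s: 16.95
eef_pos: [0.5306, -0.3216, 0.1389]
orientation: [0.801, 0.599, -0.0, -0.001]
ft_force: [-0.3, -0.3, -2.3]
opening: 0.0532
t 16.95 pos [ 0.5306 -0.3216  0.1389] jaw -16.4 open 0.0532 F [-0.3 -0.3 -2.3] tilt 0.17
[-0.0007, -0.0003, 0.0584, -0.1, -0.1, 0.0]
```

View pics/z13.png

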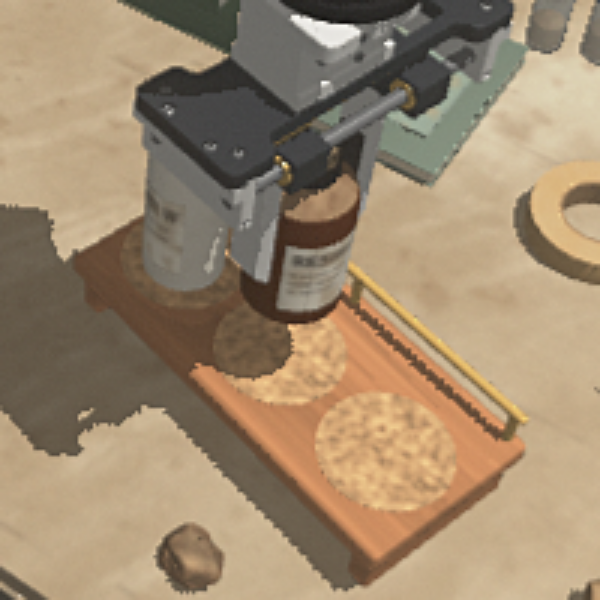

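```bash
python3 -m inch '[[[-0.0005,0,0.012,0,0,0],[-0.0005,0,0.03,0,0,0],[-0.0005,0,0.045,0,0,0],[-0.0005,0,0.053,0,0,0],[-0.0005,0,0.055,0,0,0]]]'; python3 plan.py .530 -.322 .0805 -16.45
```

```text
time_s: 17.62
eef_pos: [0.5291, -0.3214, 0.0823]
orientation: [0.801, 0.599, -0.001, -0.003]
ft_force: [0.0, -0.1, -2.1]
opening: 0.0524
t 17.62 pos [ 0.5291 -0.3214  0.0823] jaw -16.5 open 0.0524 F [ 0.  -0.1 -2.1] tilt 0.32
[-0.0003, 0.0011, 0.0018, -0.3, -0.1, -0.0]
```

```bash
python3 -m inch '[[[0,0.001,0.001,-0.3,0,0],[0,0.001,0.002,-0.3,0,0],[0,0.001,0.003,-0.3,0,0],[0,0.001,0.003,-0.3,0,0]]]'; python3 plan.py .530 -.322 .0805 -16.45
```

```text
time_s: 18.12
eef_pos: [0.5303, -0.3219, 0.0805]
orientation: [0.801, 0.599, 0.001, -0.0]
ft_force: [-0.9, 0.9, 4.3]
opening: 0.0528
t 18.12 pos [ 0.5303 -0.3219  0.0805] jaw -16.5 open 0.0528 F [-0.9  0.9  4.3] tilt 0.14
[-0.0002, -0.0003, 0.0, 0.1, -0.1, -0.0]
```

```bash
python3 -m inch '[[[0,0,0,0,0,0],[0,0,0,0,0,0],[0,0,0,0,0,0],[0,0,0,0,0,0]]]' 0.1; python3 plan.py .530 -.322 .22 -16.45;python3 - <<'E'
from ov import *
f=grab_frame("scene")
cv2.imwrite("pics/z14.png",cv2.resize(f["img"][180:380,310:510,::-1],None,fx=3,fy=3))
E
```

```text
time_s: 18.62
eef_pos: [0.5303, -0.3219, 0.0803]
orientation: [0.801, 0.599, 0.001, -0.0]
ft_force: [-0.5, 1.1, -0.2]
opening: 0.0842
t 18.62 pos [ 0.5303 -0.3219  0.0803] jaw -16.5 open 0.0842 F [-0.5  1.1 -0.2] tilt 0.14
[0.0001, -0.0001, -0.1397, 0.1, -0.1, -0.0]
```

View pics/z14.png

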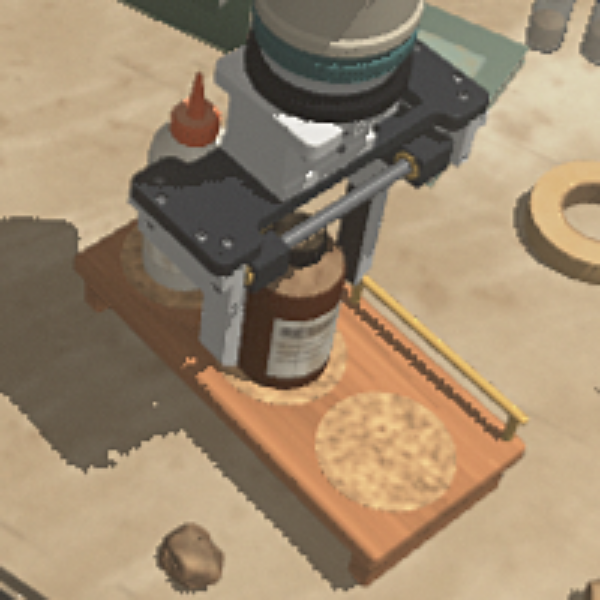

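```bash
python3 -m inch '[[[0,0,-0.02,0,0,0],[0,0,-0.06,0,0,0],[0,0,-0.11,0,0,0],[0,0,-0.15,0,0,0],[0,0,-0.155,0,0,0]]]'; python3 plan.py .4745 .0315 .22 -90
```

```text
time_s: 19.3
eef_pos: [0.5315, -0.3232, 0.2388]
orientation: [0.801, 0.599, 0.002, 0.003]
ft_force: [-0.5, -0.1, -0.8]
opening: 0.0845
t 19.30 pos [ 0.5315 -0.3232  0.2388] jaw -16.5 open 0.0845 F [-0.5 -0.1 -0.8] tilt 0.43
[0.3241, -0.1552, 0.0175, 0.4, -0.3, 73.5]
```

```bash
python3 -m inch '[[[0.324,-0.155,0,0.4,-0.3,73.5],[0.324,-0.155,0,0.4,-0.3,73.5],[0.324,-0.155,0,0.4,-0.3,73.5],[0.324,-0.155,0.01,0.4,-0.3,73.5],[0.324,-0.155,0.018,0.4,-0.3,73.5]]]' 0.45; python3 plan.py .4745 .0315 .12 -90
```

```text
time_s: 19.92
eef_pos: [0.4831, -0.0245, 0.2253]
orientation: [0.982, 0.188, -0.001, -0.0]
ft_force: [0.8, -0.1, -0.1]
opening: 0.0516
t 19.93 pos [ 0.4831 -0.0245  0.2253] jaw -68.3 open 0.0516 F [ 0.8 -0.1 -0.1] tilt 0.08
[0.0129, -0.0551, 0.1053, -0.0, 0.1, 21.7]
```

```bash
python3 -m inch '[[[0.013,-0.055,0.02,0,0,11],[0.013,-0.055,0.05,0,0,21.7],[0.013,-0.055,0.1,0,0,21.7],[0.013,-0.055,0.12,0,0,21.7],[0.013,-0.055,0.12,0,0,21.7]]]'; python3 plan.py .4745 .0315 .016 -90;python3 - <<'E'
from ov import *
f=grab_frame("scene")
cv2.imwrite("pics/z15.png",cv2.resize(f["img"][100:300,130:330,::-1],None,fx=3,fy=3))
E
```

```text
time_s: 20.55
eef_pos: [0.472, 0.0318, 0.1027]
orientation: [1.0, 0.0, -0.004, -0.001]
ft_force: [0.3, 0.3, 1.1]
opening: 0.0514
t 20.55 pos [0.472  0.0318 0.1027] jaw -90.0 open 0.0514 F [0.3 0.3 1.1] tilt 0.46
[0.0032, 0.0004, 0.0867, -0.1, 0.5, 0.0]
```

View pics/z15.png

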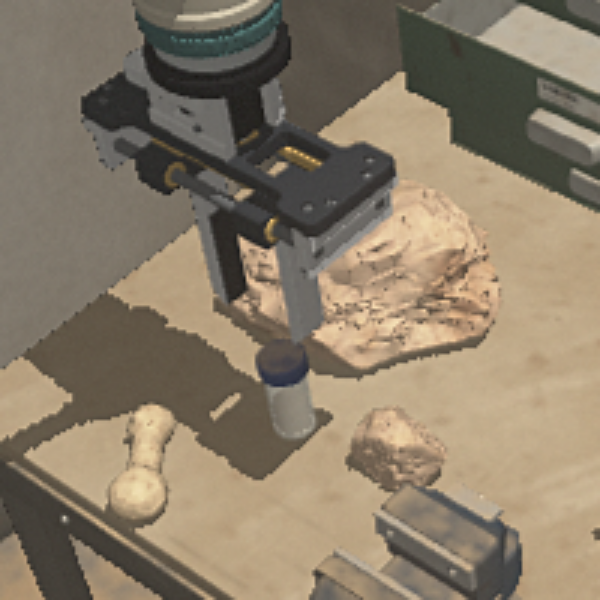

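```bash
python3 -m inch '[[[0.002,0,0.02,0,0.5,0],[0.002,0,0.045,0,0.5,0],[0.002,0,0.065,0,0.5,0],[0.002,0,0.08,0,0.5,0],[0.002,0,0.085,0,0.5,0]]]'; python3 plan.py .4745 .0315 .016 -90;python3 - <<'E'
from ov import *
f=grab_frame("scene")
cv2.imwrite("pics/z16.png",cv2.resize(f["img"][100:300,130:330,::-1],None,fx=3,fy=3))
E
```

```text
time_s: 21.22
eef_pos: [0.4755, 0.0315, 0.0193]
orientation: [1.0, 0.0, 0.002, -0.0]
ft_force: [-0.4, 0.2, -0.7]
opening: 0.0518
t 21.23 pos [0.4755 0.0315 0.0193] jaw -90.0 open 0.0518 F [-0.4  0.2 -0.7] tilt 0.27
[-0.0011, 0.0, 0.0032, -0.0, -0.3, 0.0]
```

View pics/z16.png

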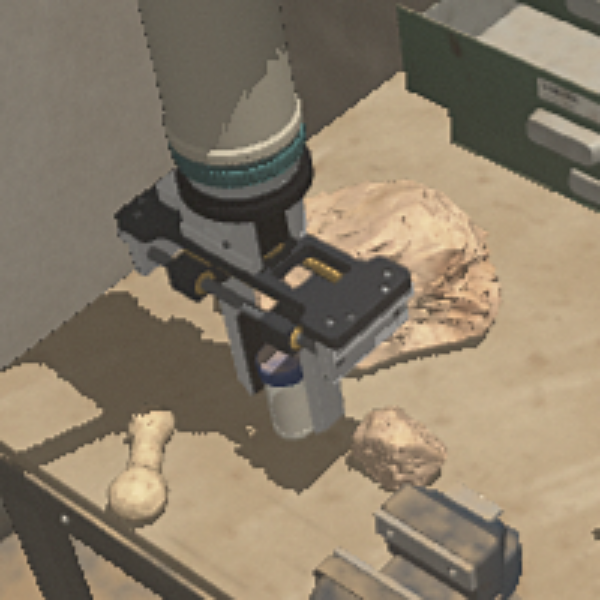

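```bash
python3 -m inch '[[[-0.001,0,0.005,0,0,0],[-0.001,0,0.007,0,0,0],[-0.001,0,0.007,0,0,0]]]'; python3 plan.py .4745 .0315 .012 -90
```

```text
time_s: 21.65
eef_pos: [0.4746, 0.0315, 0.0122]
orientation: [1.0, 0.0, 0.002, -0.0]
ft_force: [-0.3, -0.1, 0.4]
opening: 0.0517
t 21.65 pos [0.4746 0.0315 0.0122] jaw -90.0 open 0.0517 F [-0.3 -0.1  0.4] tilt 0.28
[-0.0001, 0.0, 0.0002, -0.0, -0.3, 0.0]
```

```bash
python3 -m inch '[[[0,0,0,0,0,0],[0,0,0,0,0,0],[0,0,0,0,0,0],[0,0,0,0,0,0]]]' 1 10; python3 plan.py .4745 .0315 .012 -90
```

```text
time_s: 22.15
eef_pos: [0.4747, 0.0316, 0.0124]
orientation: [1.0, 0.0, 0.003, -0.0]
ft_force: [-0.9, 0.9, 0.9]
opening: 0.0316
t 22.15 pos [0.4747 0.0316 0.0124] jaw -90.0 open 0.0316 F [-0.9  0.9  0.9] tilt 0.29
[-0.0002, 0.0001, 0.0004, -0.0, -0.3, 0.0]
```

```bash
python3 -m inch '[[[0,0,0,0,0,0],[0,0,0,0,0,0]]]'
python3 - <<'E'
from ov import *
f=grab_frame("scene")
cv2.imwrite("pics/z17.png",cv2.resize(f["img"][170:270,190:290,::-1],None,fx=6,fy=6,interpolation=cv2.INTER_CUBIC))
E
```

```text
time_s: 22.4
eef_pos: [0.4748, 0.0316, 0.0124]
orientation: [1.0, 0.0, 0.003, -0.0]
ft_force: [0.3, 0.4, 0.5]
opening: 0.0313
```

View pics/z17.png

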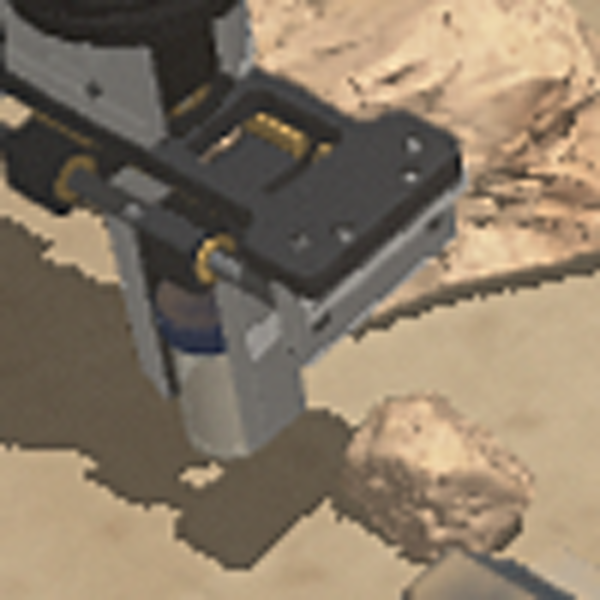

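```bash
python3 -m inch '[[[0,0,0,0,0,0],[0,0,0,0,0,0],[0,0,-0.012,0,0,0],[0,0,-0.024,0,0,0],[0,0,-0.024,0,0,0]]]' 0.5; python3 plan.py .4745 .0315 .037 -90
```

```text
time_s: 23.08
eef_pos: [0.4759, 0.0314, 0.0379]
orientation: [1.0, 0.0, 0.004, -0.0]
ft_force: [0.1, -0.3, -0.7]
opening: 0.0467
t 23.07 pos [0.4759 0.0314 0.0379] jaw -90.0 open 0.0467 F [ 0.1 -0.3 -0.7] tilt 0.49
[-0.0014, -0.0001, 0.0008, -0.0, -0.5, 0.0]
```

```bash
python3 -m inch '[[[0,0,0,0,0,0],[0,0,0,0,0,0],[0,0,0,0,0,0],[0,0,0,0,0,0],[0,0,0,0,0,0]]]' 1 10; python3 plan.py .4745 .0315 .037 -90;python3 - <<'E'
from ov import *
f=grab_frame("scene")
cv2.imwrite("pics/z18.png",cv2.resize(f["img"][170:270,190:290,::-1],None,fx=6,fy=6,interpolation=cv2.INTER_CUBIC))
E
```

```text
time_s: 23.7
eef_pos: [0.4759, 0.0315, 0.0378]
orientation: [1.0, 0.0, 0.004, -0.0]
ft_force: [-0.4, 0.4, 1.8]
opening: 0.0315
t 23.70 pos [0.4759 0.0315 0.0378] jaw -90.0 open 0.0315 F [-0.4  0.4  1.8] tilt 0.48
[-0.0014, -0.0, 0.0008, -0.0, -0.5, 0.0]
```

View pics/z18.png

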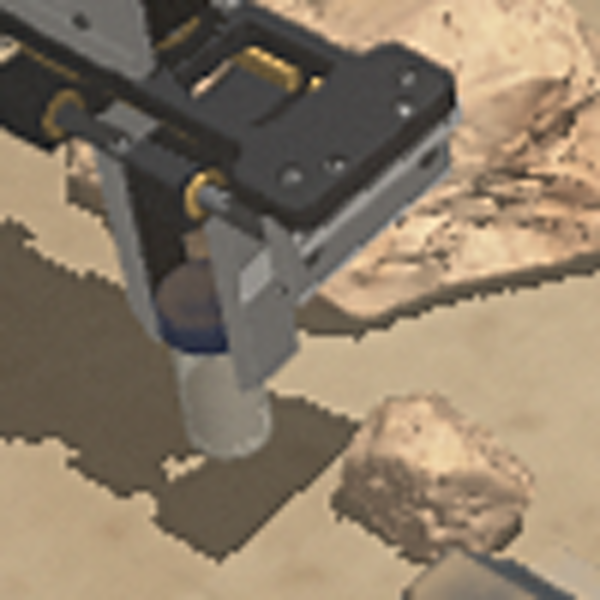

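Gripped on the cap, upright. Lift.

```bash
python3 -m inch '[[[0,0,-0.01,0,0,0],[0,0,-0.03,0,0,0],[0,0,-0.06,0,0,0],[0,0,-0.09,0,0,0],[0,0,-0.11,0,0,0]]]'; python3 plan.py .41 -.30 .15 -16.45;python3 - <<'E'
from ov import *
f=grab_frame("scene")
cv2.imwrite("pics/z19.png",cv2.resize(f["img"][100:300,130:330,::-1],None,fx=3,fy=3))
E
```

```text
time_s: 24.38
eef_pos: [0.4754, 0.0313, 0.1497]
orientation: [1.0, 0.0, 0.005, -0.0]
ft_force: [0.4, -0.5, -0.6]
opening: 0.0321
t 24.38 pos [0.4754 0.0313 0.1497] jaw -90.0 open 0.0321 F [ 0.4 -0.5 -0.6] tilt 0.59
[-0.0654, 0.3313, -0.0011, 0.4, -0.5, -73.5]
```

View pics/z19.png

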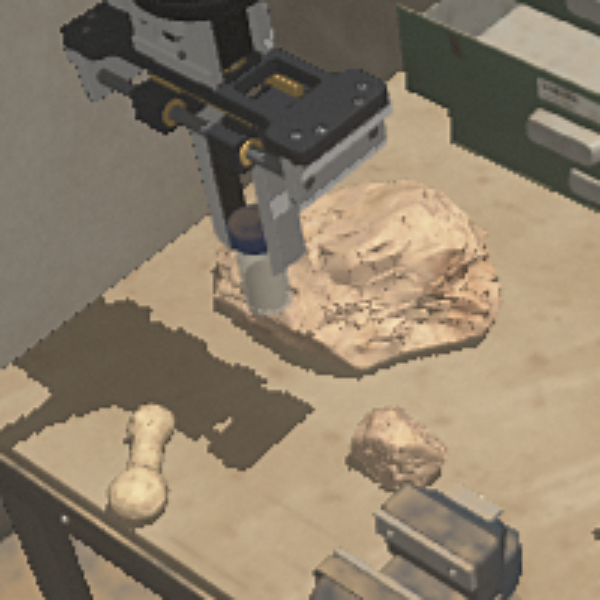

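```bash
python3 -m inch '[[[-0.003,0.02,-0.005,0,-0.5,-8],[-0.01,0.06,-0.01,0,-0.5,-18],[-0.02,0.105,-0.01,0,-0.5,-28],[-0.03,0.15,-0.01,0,-0.5,-38],[-0.035,0.19,-0.01,0,-0.5,-48]]]'; python3 plan.py .41 -.373 .155 -16.45
```

```text
time_s: 25.05
eef_pos: [0.441, -0.16, 0.1612]
orientation: [0.912, 0.409, 0.002, 0.003]
ft_force: [0.2, 0.3, -0.4]
opening: 0.0316
t 25.05 pos [ 0.441  -0.16    0.1612] jaw -41.7 open 0.0316 F [ 0.2  0.3 -0.4] tilt 0.42
[-0.1797, 0.1184, 0.0067, 0.4, -0.0, -25.2]
```

```bash
python3 -m inch '[[[-0.037,0.024,0,0.4,0,-6],[-0.08,0.053,0.002,0.4,0,-13],[-0.12,0.08,0.004,0.4,0,-20],[-0.16,0.105,0.006,0.4,0,-25],[-0.18,0.118,0.007,0.4,0,-25]]]'; python3 plan.py .5065 -.4012 .14 -16.45
```

```text
time_s: 25.68
eef_pos: [0.4087, -0.3748, 0.1541]
orientation: [0.803, 0.596, 0.0, -0.0]
ft_force: [-0.4, 0.1, -0.3]
opening: 0.0315
t 25.68 pos [ 0.4087 -0.3748  0.1541] jaw -16.9 open 0.0315 F [-0.4  0.1 -0.3] tilt 0.03
[0.0031, 0.1012, 0.0141, -0.0, -0.0, -0.4]
```

```bash
python3 -m inch '[[[0,0.015,0,0,0,0],[0.001,0.045,0,0,0,0],[0.002,0.075,0.004,0,0,0],[0.003,0.095,0.01,0,0,0],[0.003,0.101,0.014,0,0,-0.4]]]'; python3 plan.py .5065 -.4012 .083 -16.45;python3 - <<'E'
from ov import *
f=grab_frame("scene")
cv2.imwrite("pics/z20.png",cv2.resize(f["img"][180:380,310:510,::-1],None,fx=3,fy=3))
E
```

```text
time_s: 26.3
eef_pos: [0.5076, -0.3999, 0.1393]
orientation: [0.8, 0.599, 0.0, -0.001]
ft_force: [-0.4, 0.1, -0.6]
opening: 0.0317
t 26.30 pos [ 0.5076 -0.3999  0.1393] jaw -16.3 open 0.0317 F [-0.4  0.1 -0.6] tilt 0.10
[-0.0016, -0.0006, 0.0563, -0.1, -0.1, 0.1]
```

View pics/z20.png

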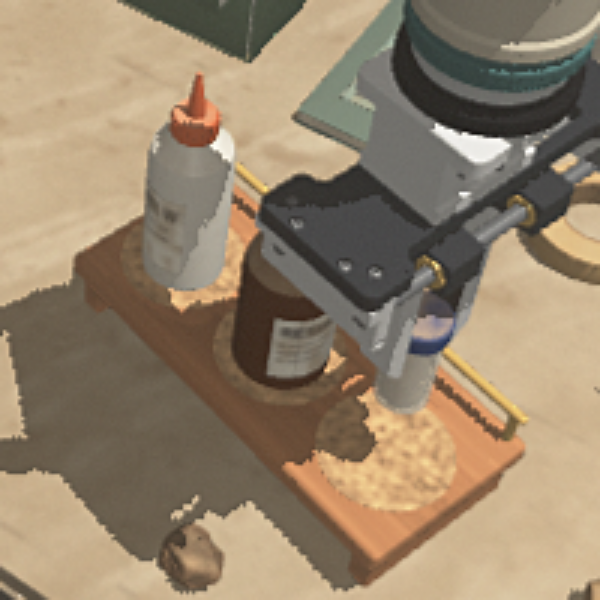

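```bash
python3 -m inch '[[[-0.001,0,0.012,0,0,0],[-0.0015,0,0.03,0,0,0],[-0.0015,0,0.044,0,0,0],[-0.0015,0,0.051,0,0,0],[-0.0015,0,0.053,0,0,0]]]'; python3 plan.py .5065 -.4012 .083 -16.45
```

```text
time_s: 26.98
eef_pos: [0.5064, -0.4013, 0.0853]
orientation: [0.801, 0.599, 0.0, -0.002]
ft_force: [-0.8, -0.4, -0.4]
opening: 0.0314
t 26.98 pos [ 0.5064 -0.4013  0.0853] jaw -16.4 open 0.0314 F [-0.8 -0.4 -0.4] tilt 0.17
[0.0001, 0.0001, 0.0023, -0.1, -0.1, 0.1]
```

```bash
python3 -m inch '[[[0,0,0.001,0,0,0],[0,0,0.002,0,0,0],[0,0,0.003,0,0,0],[0,0,0.003,0,0,0]]]'; python3 plan.py .5065 -.4012 .083 -16.45
```

```text
time_s: 27.48
eef_pos: [0.5066, -0.4015, 0.0828]
orientation: [0.801, 0.599, 0.0, -0.001]
ft_force: [-0.5, 0.2, 2.3]
opening: 0.0316
t 27.48 pos [ 0.5066 -0.4015  0.0828] jaw -16.4 open 0.0316 F [-0.5  0.2  2.3] tilt 0.12
[0.0003, -0.0002, -0.0002, -0.1, -0.1, 0.1]
```

Contact (≈+2.7 N). Release with a modest opening, then rise.

```bash
python3 -m inch '[[[0,0,0,0,0,0],[0,0,0,0,0,0],[0,0,0,0,0,0],[0,0,0,0,0,0]]]' 0.4; python3 -m inch '[[[0,0,-0.02,0,0,0],[0,0,-0.06,0,0,0],[0,0,-0.11,0,0,0],[0,0,-0.15,0,0,0],[0,0,-0.16,0,0,0]]]'; python3 plan.py .259 -.53 .25 -16.45
```

```text
time_s: 27.98
eef_pos: [0.5065, -0.4015, 0.0827]
orientation: [0.801, 0.599, 0.0, -0.001]
ft_force: [-0.5, -0.5, -0.1]
opening: 0.0564
time_s: 28.6
eef_pos: [0.5077, -0.4027, 0.2457]
orientation: [0.801, 0.599, 0.001, 0.002]
ft_force: [0.6, -0.2, -0.2]
opening: 0.056
t 28.60 pos [ 0.5077 -0.4027  0.2457] jaw -16.4 open 0.0560 F [ 0.6 -0.2 -0.2] tilt 0.20
[-0.1922, -0.2028, -0.0047, 0.2, 0.1, 0.1]
```

```bash
python3 -m inch '[[[-0.19,-0.2,-0.03,0,0,0],[-0.19,-0.2,-0.03,0,0,0],[-0.19,-0.2,-0.03,0,0,0],[-0.19,-0.2,-0.03,0,0,0],[-0.19,-0.2,-0.03,0,0,0]]]'
python3 - <<'E'
from ov import *
f=grab_frame("top");cv2.imwrite("pics/top21.png",f["img"][:,:,::-1])
f=grab_frame("scene");cv2.imwrite("pics/scene21.png",f["img"][:,:,::-1])
E
```

```text
time_s: 29.22
eef_pos: [0.259, -0.5293, 0.2737]
orientation: [0.801, 0.598, 0.0, 0.0]
ft_force: [1.2, 0.1, 0.9]
opening: 0.0565
```

View pics/top21.png

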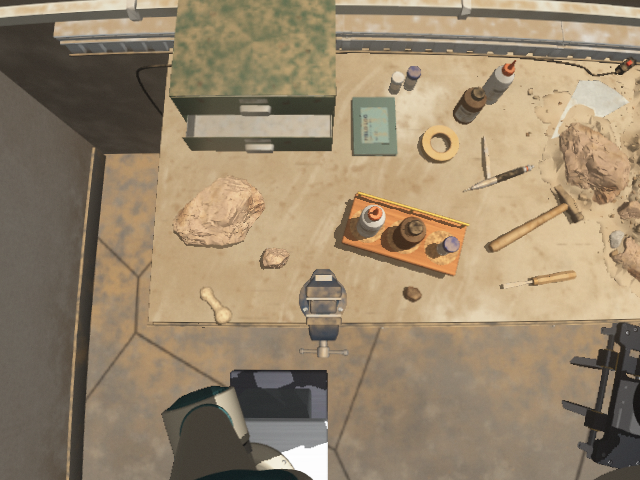

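View pics/scene21.png

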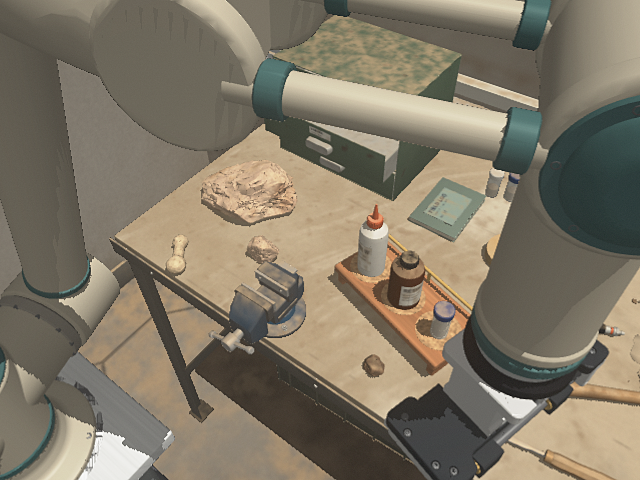

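All placed; now check the centring with projected circles (expected mat-centred poses).

Run:
```python
from ov import *
O=[]
for (x,y),zs in (((.553,-.244),((0,.037),(0,.024),(.09,.024),(.12,.0125))),((.530,-.3222),((0,.037),(0,.027),(.075,.027),(.105,.014))),((.5065,-.4012),((0,.037),(0,.014),(.064,.016)))):
    O+=[(x,y,.045+z,r) for z,r in zs]
for n,(x0,y0,w,h),k in (("top",(335,180,140,105),5),("scene",(325,190,150,190),3.15)):
    f=grab_frame(n)
    im=cv2.resize(f["img"][y0:y0+h,x0:x0+w,::-1],None,fx=k,fy=k,interpolation=cv2.INTER_CUBIC)
    for o in O:
        p=(proj(f,circ(*o))-[x0,y0]+.5)*k-.5
        cv2.polylines(im,[np.round(p*8).astype(np.int32)],True,(0,255,0),1,cv2.LINE_AA,3)
    cv2.imwrite(f"pics/{n}_fin.png",im)
```

```text
(no output)
```

View pics/top_fin.png

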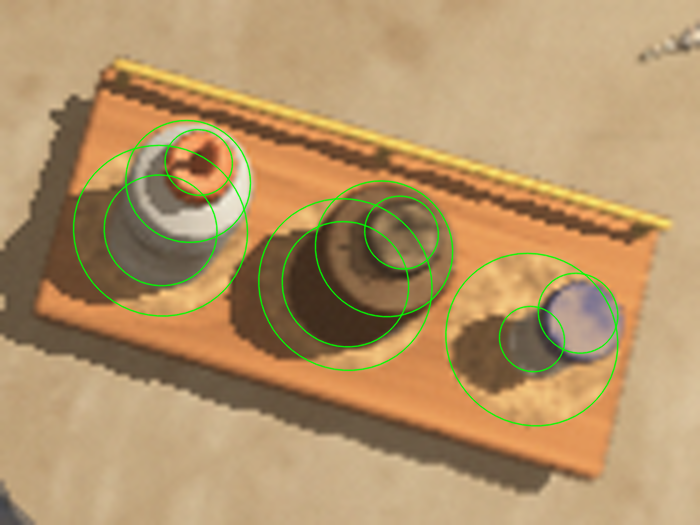

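View pics/scene_fin.png

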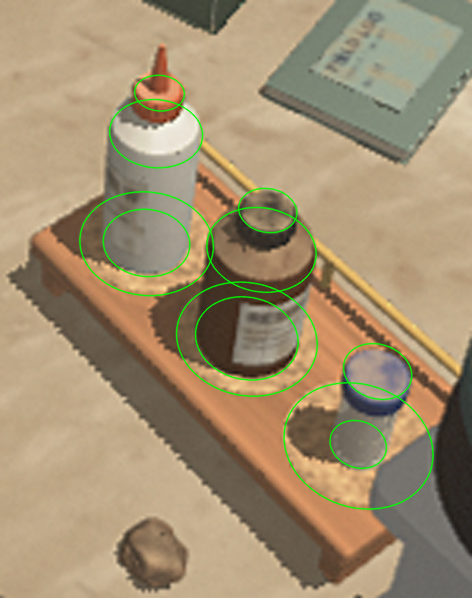

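Run:
```python
from h import *
a=cv2.imread("pics/top0.png").astype(int);b=cv2.imread("pics/top21.png").astype(int)
d=abs(a-b).max(2)>40
for n,(x0,y0,x1,y1) in {"block":(172,174,266,250),"stone":(258,244,292,272),"bone":(197,284,235,328)}.items(): print(n,d[y0:y1,x0:x1].mean().round(4))
print(state()["time_s"]); print(finish_job())
```

```text
block 0.0018
stone 0.0
bone 0.0
29.425
the job is handed in; nothing more can be done
None
```

The job is handed in, at 29.4 s of the 72 s allowed; the hand-in reports no verdict.

- **Bottles:** The tall bottle stands on the left mat, the squat bottle on the middle one and the vial on the right one. Projected outlines at the mat centres in both cameras put each within about 3 mm of its mat centre, judged by eye against the 15 mm allowed. All three look upright.
- **Vial grip:** A first grip low on the vial closed on its wider cap instead of the glass. I released it and gripped the cap on purpose, and it stayed upright throughout.
- **Rock lump:** It lies on the bench in front of the stand, about 5 cm from the bench's front edge.
- **Left in place:** Before-and-after pictures from the top camera show no change at the stone or the toe bone. Only 0.2% of pixels differ around the fossil block.
- **Arm:** The gripper is clear of everything, and the force readings I took stayed below about 6 N.

No check failed. The scene view of the right end of the stand was partly hidden by the arm, so the vial's position rests mainly on the top view.

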